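# Screw the lid onto a leaning grit jar without crossing the thread

### The arm

A 7-joint arm with a two-finger parallel gripper is mounted at the origin on the work surface. World frame = base frame: x ahead of the robot, y to its left, z up, the work surface at z = 0. Lengths are in m, angles in rad, forces in N, time in s.
With the tool pointing down it reaches from about 0.425 to 0.95 m from the base axis. Payload 4.7 kg.
Tool frame: the origin (TCP) lies on the centre line of the jaws, within the pads' length; the fingertips stand 14 mm ahead of it and the grasp point (between the pads) lies 5 mm behind it; z points along the fingers, y is the line along which they close (so a half turn about z gives the same grasp; the last joint's range is limited). The gripper opens to 85 mm and grips with 20 to 120 N. Pads are 22 mm wide; open, the fingers measure 114 mm over their backs; the gripper's body (76 mm by 85 mm) begins 54 mm behind the grasp point. The pads swing forward as they close: fully open they stand 13 mm farther back than shut.
Start: joints at [1.148, 0.469, -0.049, 1.532, 0.024, 1.141, -0.082], TCP at [0.259, -0.623, 0.245] pointing down, gripper open.
Joint ranges: [-2.59, 2.59], [-0.33, 1.99], [-1.39, 1.29], [0.1, 2.45], [-1.04, 4.18], [0.21, 1.99], [-2.66, 2.66]. Speed limits (rad/s): [2.57, 2.57, 3.14, 3.14, 3.14, 3.14, 3.14].

### API

Orientations are given as a unit quaternion [w, x, y, z].
In Python, from bench import env, viewer gives the robot as it stands. The module is installed in compiled form; this text tells all that it offers.
- The arm moves only by the shell command python3 -m inch 'ROWS'. ROWS is a JSON object of lists of equal length, an entry for each row: "offset": the shift along the world's x, y, z normalised to -1 to 1, where 1 is 20 cm, a list of three; "rotation": the turn, a rotation vector about the world's x, y, z normalised to -1 to 1, where 1 is pi rad, a list of three; "claw": the opening, from 0 (shut) to 1 (fully open). A call has 1 to 8 rows; each row is the pose to reach, as a shift and turn from the pose commanded when the call began, turning the shorter way round; what a row does not reach only later rows make up. A row lasts 1/10 s, in which the tool goes at most 50 mm and 8.59 degrees, less where a joint would pass 70% of its speed; a pose out of reach is approached as far as the arm can. A call with a number of a shift or a turn outside -1 to 1 is refused whole. A call with a gripper value outside its range is refused whole. The fingers move at their own pace and stop on an object; the grip force is fixed at half the most. Time passes only in rows, so rows that repeat a pose let the fingers close. It gives the time, the measured TCP pose, the force, the opening and the grip force at its end, in the units of the state.
- env.observe(): the state, without advancing time (a new reading comes with each control period).
- viewer.camera(name): name is "scene" or "side" or "wrist"; returns the picture (420x560x3 uint8, red, green, blue); there is no depth.
- viewer.camera_info(name): a dict with "vertical_fov" (degrees; the focal length in pixels is half the picture's height over the tangent of half this angle, whatever the lens; pixels are square), "cx", "cy" (the principal point, pixels), "xyz" and "attitude" of the camera in the world. Camera axes: x right, y down, z forward; pixel columns grow to the right and rows downward; lengths in m; the calibration is good to about 2 mm. A picture is of the moment at which its call begins: read the wrist's pose just before it. camera_info takes no time and is no camera call; for the wrist camera it gives the pose at the moment of the call.
- env.hand_in(): hands the job in; it is judged then, once.
The state is a dict: "time_s": time; "qpos": joint angles; "qvel": joint speeds; "joint_efforts": joint torques, N m; "tcp_pos": TCP position; "eef_rot": TCP orientation; "wrist_force": force on the tool from outside, world axes, zero at the start; "ft_torque": the same for the moment, N m; "gripper_width": finger opening in m; "grasp_force": force on a finger pad.
Only numpy, scipy, OpenCV 4.12 (cv2) and the standard library are available. Lean on these libraries where they do the work, as an engineer would, in place of code of your own. Each camera call takes 0.05 s, during which the arm holds its last target. There are 200 camera calls.

### The job

The open grit jar beside the closed one has its red screw lid lying on the draining board: put the lid on and screw it home and snug, so that no water gets in. The jar leans in its rack, so start the thread gently and square to the neck; if it binds while the lid is still high it is crossed, so stop, back it off and start again rather than force it or twist the jar round in its hole. Let go when it is home, and leave the mug and the slate where they are.

Things in the scene. Friction and masses are not known exactly. Their poses are not given: they have to be found in the camera images.
- lid_center (a point): Centre of the loose red ribbed screw lid, 60 mm across, 22 mm high, about 40 g, open side down on the board (centre 11 mm up). z: its axis, up. Grasp it across the 60 mm; 40 N holds it. Hollow: bore 56 mm, skirt 19 mm deep, with two lugs inside for a double-start right-hand thread (closes clockwise from above, sinks 12 mm per turn).
- lid: The same loose lid; origin at the centre of its open lower edge, z up through its top. Home, its top stands 3 mm above the jar's rim. Resting on the rim it may still turn up to 0.15 turn loosely before the thread takes up; then the torque climbs within a few degrees: 0.3 N m is snug, and it stays so when let go.
- jar_mouth (a point): Centre of the open white jar's rim; z: axis of the neck, out of the mouth; x, y turn with the jar. Thread starts are unmarked: lowered on square, the lid first rests with its centre anywhere from 1 mm above to 5 mm below this point, then needs 0.3 to 0.8 turn. Home (top on the rim) its centre is 8 mm below this point along z.
- jar: The open white jar, 56 mm across, 118 mm tall (neck 22 mm, 53 mm over its threads), black inside; origin at its foot, z up its axis. It leans 5 to 8 degrees off vertical, any way, wedged, not rocking. A lid held 3 degrees or more off its axis may cross: it stops sinking 2 to 6 mm too high and push or torque climbs (over 9 N, 0.25 N m). Square, under a 5 N push, it runs down at under 0.15 N m.
- jar_side (a point): A point on the open jar's wall, 28 mm from its axis, 38 mm below the rim; it goes round when the jar is twisted in its hole, which happens at about 1 N m.
- rack: Fixed pale wooden rack, 92 (x) by 235 (y) by 50 mm high, origin at the centre of its underside. The open jar stands at its y = -65 mm, an upright closed jar (blue band, red lid, 127 mm high) at y = +65 mm.
- mug: Loose white mug standing upright, 76 mm across, 85 mm high, handle at +y; origin at the centre of its foot.
- slate: Loose dark grey slate slab lying flat, 110 x 150 x 30 mm; origin at the centre of its underside.

How it is judged:
By the outcome, as a careful person would: the job done as asked, in the order asked, and still so for the second after the job is handed in, with the robot touching nothing.
It also fails if it takes over 72 s, if anything falls off the work surface, if the arm or the gripper's body presses on something with over 40 N, if the wrist force passes 120 N, or if a joint passes its speed limit or range.

## Working session

There is one attempt and no reset: what is moved stays moved. The work goes in short steps, Python scripts to look and compute and a shell command to move; the robot and the scene stay as the last step left them, time stands still between calls to the robot, and variables do not carry over. Pictures are saved under pics/ and viewed, at most 10 in all, crops included, and the job is handed in when it is done.

```bash
mkdir -p pics; cat > h.py <<'E'
import numpy as np,cv2
from bench import env,viewer
from scipy.spatial.transform import Rotation as R
def q2r(q): return R.from_quat([q[1],q[2],q[3],q[0]])
def snap(n,f):
    i=viewer.camera_info(n); im=viewer.camera(n); cv2.imwrite('pics/'+f,im[...,::-1]); return i,im
def cam(i):
    f=210/np.tan(np.radians(i['vertical_fov'])/2); a=np.array(i['attitude'],float)
    Rm=a if a.shape==(3,3) else q2r(a).as_matrix()
    return f,Rm,np.array(i['xyz'])
def ray(i,u,v):
    f,Rm,o=cam(i); d=Rm@np.array([(u-i['cx'])/f,(v-i['cy'])/f,1]); return o,d/np.linalg.norm(d)
def proj(i,p):
    f,Rm,o=cam(i); c=Rm.T@(np.array(p)-o); return np.array([i['cx']+f*c[0]/c[2],i['cy']+f*c[1]/c[2]])
def tri(rs):
    A=np.zeros((3,3));b=np.zeros(3)
    for o,d in rs:
        P=np.eye(3)-np.outer(d,d);A+=P;b+=P@o
    x=np.linalg.solve(A,b); return x,[np.linalg.norm((np.eye(3)-np.outer(d,d))@(x-o)) for o,d in rs]
E
python3 - <<'E'
from h import *
a,ia=snap('scene','s.png');b,ib=snap('side','d.png');c,ic=snap('wrist','w.png')
print(a,b,c,env.observe(),sep='\n')
cv2.imwrite('pics/all.png',cv2.resize(np.hstack([ia,ib])[...,::-1],(800,300)))
E
```

```text
{'vertical_fov': 54.05590458016655, 'cx': 274.2401701113847, 'cy': 213.3952038589662, 'xyz': array([ 0.94494268, -0.28877807,  0.774289  ]), 'attitude': array([-0.25040055,  0.85890716,  0.42912791, -0.12420669])}
{'vertical_fov': 50.56300282139806, 'cx': 282.87514226627263, 'cy': 213.203522150198, 'xyz': array([0.22132823, 0.53079122, 0.59305523]), 'attitude': array([ 0.13856202, -0.24776636,  0.85649462, -0.4310793 ])}
{'vertical_fov': 67.87353896216732, 'cx': 275.30484202963737, 'cy': 206.0440729511524, 'xyz': array([ 0.32723341, -0.59571546,  0.37310657]), 'attitude': array([ 0.12172268,  0.82267057, -0.54906395, -0.08321965])}
{'time_s': 0.15, 'qpos': array([ 1.14810575,  0.4692924 , -0.04862297,  1.53338184,  0.0241136 ,
        1.14098105, -0.08232235]), 'qvel': array([ 0.00056637, -0.00147633,  0.00091582, -0.004169  , -0.00034486,
        0.00157819, -0.00057851]), 'joint_efforts': array([ 7.25520295e-04, -5.10766840e+01, -4.67236305e-02, -2.37977511e+01,
        1.08045735e-02,  5.37617714e-03,  3.48123770e-06]), 'tcp_pos': array([ 0.25886822, -0.6229522 ,  0.24449409]), 'eef_rot': array([-7.19493520e-04,  9.80675158e-01,  1.95641738e-01, -1.65711267e-04]), 'wrist_force': array([-1.18672958, -1.27867189,  0.33955936]), 'ft_torque': array([-0.01956678,  0.01397427,  0.05071291]), 'grasp_force': 0.0, 'gripper_width': 0.08533734136409231}
```

View pics/s.png

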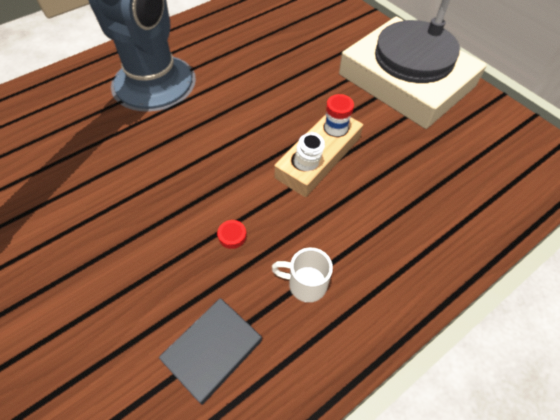

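View pics/d.png

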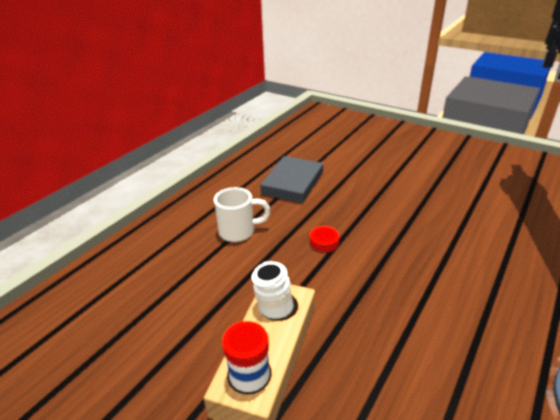

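The scene view shows the lid at about (232,233), the open jar mouth at (312,143), the mug at (310,275) and the slate at (212,350). The side view shows the lid at (324,238) and the mouth at (269,271). I'll enlarge both.

```bash
python3 - <<'E'
from h import *
a=viewer.camera_info('scene');b=viewer.camera_info('side')
for n,p,q in [('lid',(232,232),(324,237)),('mouth',(312.5,143),(269,271)),('mugtop',(312,265),(234,198)),('closedtop',(340,105),(246,335)),('slate?',(220,302),(283,200))]:
    print(n,*[np.round(t,4) for t in tri([ray(a,*p),ray(b,*q)])])
s=cv2.imread('pics/s.png');d=cv2.imread('pics/d.png')
A=cv2.resize(s[120:200,270:350],(400,400),interpolation=2);B=cv2.resize(d[250:330,230:310],(400,400),interpolation=2)
cv2.imwrite('pics/c1.png',np.hstack([A,B]))
E
```

```text
lid [ 0.5447 -0.0978  0.0171] [0.0005 0.0005]
mouth [0.5199 0.1318 0.1205] [0.001 0.001]
mugtop [ 0.7253 -0.0376  0.0849] [0.0017 0.0017]
closedtop [0.4738 0.2505 0.1262] [0.0004 0.0004]
slate? [ 0.6771 -0.188   0.0161] [0.0229 0.0229]
```

View pics/c1.png

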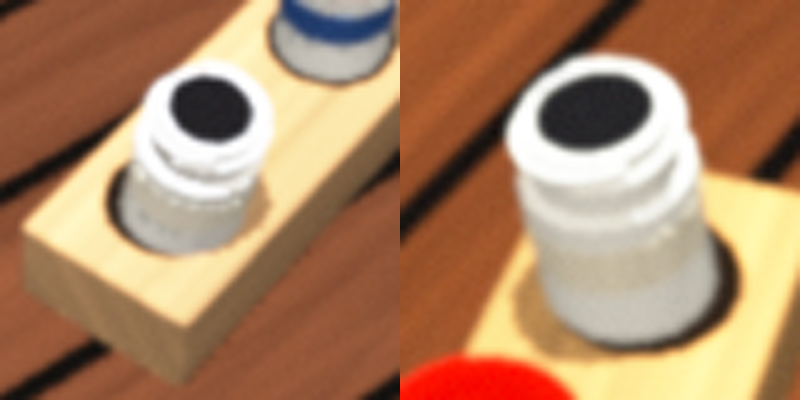

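View pics/w.png

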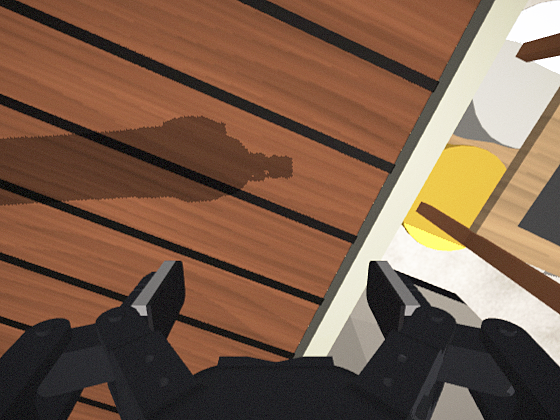

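```bash
cat >> h.py <<'E'
def tool(az,tilt=0):
    "tool x azimuth az (deg); tilt swings fingers towards -x tool (camera looks more level)"
    x=np.array([np.cos(np.radians(az)),np.sin(np.radians(az)),0]);z=np.array([0,0,-1.]);y=np.cross(z,x)
    M=R.from_matrix(np.c_[x,y,z]); return R.from_rotvec(np.radians(tilt)*y/1)*M if False else R.from_rotvec(-np.radians(tilt)*y)*M
def plan(p,Rt,cmd=None):
    s=env.observe(); p0,R0=(s['tcp_pos'],q2r(s['eef_rot'])) if cmd is None else cmd
    d=np.array(p)-p0; rv=(Rt*R0.inv()).as_rotvec()
    print('offset',np.round(d/0.2,4),'rot',np.round(rv/np.pi,4),'rows>=%.1f'%max(np.linalg.norm(d)/.05,np.degrees(np.linalg.norm(rv))/8.59))
def camtool():
    s=env.observe();i=viewer.camera_info('wrist');f,Rm,o=cam(i);T=q2r(s['eef_rot']).as_matrix()
    return T.T@(o-s['tcp_pos']),T.T@Rm
E
python3 - <<'E'
from h import *
t,C=camtool();print(t,C)
P=np.array([.52,.132,.09])
for az,tilt in [(45,35),(135,35)]:
    Rt=tool(az,tilt); print(Rt.apply([0,0,1]))
    f=312; d=C@np.array([0,(160-206)/f,1]);d/=np.linalg.norm(d)
    camp=P-0.24*Rt.apply(d); tcp=camp-Rt.apply(t); print(az,'cam',camp,'tcp',tcp); plan(tcp,Rt)
E
```

```text
[ 0.07358016  0.00093879 -0.12875921] [[-5.59316896e-04 -9.56538754e-01 -2.91604696e-01]
 [ 9.99998706e-01 -9.51474076e-05 -1.60595489e-03]
 [ 1.50841266e-03 -2.91605217e-01  9.56537570e-01]]
[-0.40557979 -0.40557979 -0.81915204]
45 cam [0.63722871 0.24869417 0.26389624] tcp [0.54172306 0.15451617 0.20062671]
offset [ 1.4143  3.8873 -0.2193] rot [-0.1092  0.1624  0.1209] rows>=16.6
[ 0.40557979 -0.40557979 -0.81915204]
135 cam [0.40330583 0.24922871 0.26389624] tcp [0.49748383 0.15372306 0.20062671]
offset [ 1.1931  3.8834 -0.2193] rot [-0.2242  0.0439  0.6024] rows>=16.3
```

```bash
for k in 1 2 3; do python3 -m inch '{"offset":[[0.354,0.972,-0.055],[0.354,0.972,-0.055],[0.354,0.972,-0.055],[0.354,0.972,-0.055],[0.354,0.972,-0.055],[0.354,0.972,-0.055]],"rotation":[[-0.0273,0.0406,0.0302],[-0.0273,0.0406,0.0302],[-0.0273,0.0406,0.0302],[-0.0273,0.0406,0.0302],[-0.0273,0.0406,0.0302],[-0.0273,0.0406,0.0302]],"claw":[1,1,1,1,1,1]}'; done
python3 -m inch '{"offset":[[0.354,0.972,-0.055],[0.354,0.972,-0.055],[0.354,0.972,-0.055],[0.354,0.972,-0.055],[0.354,0.972,-0.055],[0.354,0.972,-0.055],[0.354,0.972,-0.055],[0.354,0.972,-0.055]],"rotation":[[-0.0273,0.0406,0.0302],[-0.0273,0.0406,0.0302],[-0.0273,0.0406,0.0302],[-0.0273,0.0406,0.0302],[-0.0273,0.0406,0.0302],[-0.0273,0.0406,0.0302],[-0.0273,0.0406,0.0302],[-0.0273,0.0406,0.0302]],"claw":[1,1,1,1,1,1,1,1]}'
python3 - <<'E'
from h import *
import pickle
i,im=snap('wrist','w1.png');pickle.dump(i,open('w1.pkl','wb'));print(env.observe()['qpos'])
plan([.4975,.1537,.2006],tool(135,35))
E
```

```text
time_s: 0.75
tcp_pos: [0.3309, -0.4274, 0.2344]
eef_rot: [0.03, 0.967, 0.243, -0.071]
wrist_force: [0.2, -1.3, 0.3]
gripper_width: 0.0861
grasp_force: 0.0
time_s: 1.35
tcp_pos: [0.4013, -0.2349, 0.2233]
eef_rot: [0.059, 0.946, 0.286, -0.141]
wrist_force: [-0.8, -0.0, -0.7]
gripper_width: 0.0854
grasp_force: 0.0
time_s: 1.95
tcp_pos: [0.4723, -0.0414, 0.2119]
eef_rot: [0.088, 0.918, 0.326, -0.21]
wrist_force: [-0.6, -0.0, -0.4]
gripper_width: 0.0851
grasp_force: 0.0
time_s: 2.75
tcp_pos: [0.5426, 0.1507, 0.2017]
eef_rot: [0.116, 0.882, 0.363, -0.278]
wrist_force: [0.1, -0.6, -0.5]
gripper_width: 0.0857
grasp_force: 0.0
[-0.18372395  0.65027567 -0.409664    1.5051231   0.35470351  1.65297579
 -1.46744791]
offset [-0.225   0.0123 -0.006 ] rot [4.00e-04 1.10e-03 5.01e-01] rows>=10.5
```

View pics/w1.png

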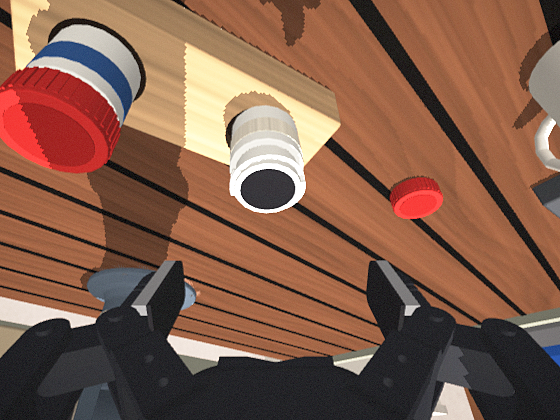

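The wrist view shows the open jar clearly, with its mouth at about (269,189) and the lid at (416,198). I'll take a second view with the camera turned 90°.

```bash
python3 -m inch '{"offset":[[-0.11,0,0],[-0.11,0,0],[-0.11,0,0],[-0.11,0,0],[-0.11,0,0],[-0.11,0,0]],"rotation":[[0,0,0.25],[0,0,0.25],[0,0,0.25],[0,0,0.25],[0,0,0.25],[0,0,0.25]],"claw":[1,1,1,1,1,1]}'
python3 -m inch '{"offset":[[-0.11,0,0],[-0.11,0,0],[-0.11,0,0],[-0.11,0,0],[-0.11,0,0],[-0.11,0,0],[-0.11,0,0],[-0.11,0,0]],"rotation":[[0,0,0.25],[0,0,0.25],[0,0,0.25],[0,0,0.25],[0,0,0.25],[0,0,0.25],[0,0,0.25],[0,0,0.25]],"claw":[1,1,1,1,1,1,1,1]}'
python3 - <<'E'
from h import *
import pickle
i,im=snap('wrist','w2.png');pickle.dump(i,open('w2.pkl','wb'));print(env.observe()['qpos'])
a=cv2.imread('pics/w1.png')[90:230,210:330]
cv2.imwrite('pics/c2.png',np.hstack([cv2.resize(a,(400,467),interpolation=2),cv2.resize(im[90:230,210:330,::-1],(400,467),interpolation=2)]))
E
```

```text
time_s: 3.4
tcp_pos: [0.5189, 0.1537, 0.2021]
eef_rot: [0.214, 0.673, 0.675, -0.212]
wrist_force: [-0.8, -0.6, -0.3]
gripper_width: 0.0852
grasp_force: 0.0
time_s: 4.2
tcp_pos: [0.4992, 0.154, 0.2017]
eef_rot: [0.278, 0.367, 0.88, -0.114]
wrist_force: [-0.4, -0.1, -0.7]
gripper_width: 0.0856
grasp_force: 0.0
[-0.12404789  0.33333795 -0.69748294  2.08091593  0.97980485  1.08091067
 -0.62656145]
```

View pics/c2.png

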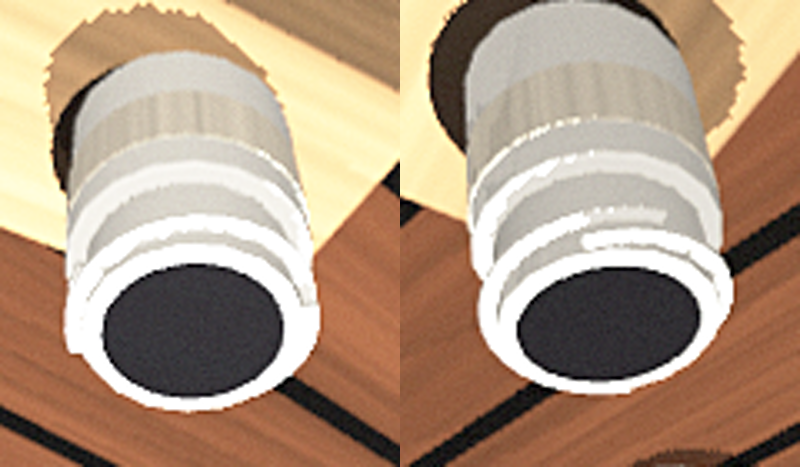

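```bash
cat > fit.py <<'E'
from h import *
import pickle
from scipy.optimize import least_squares
s=10/3
# body-edge hand lines in crop px (u0,v0,u1,v1), bg side sign
L={'w1':[(78,110,70,195),(277,110,299,190)],'w2':[(68,60,68,190),(286,50,315,190)]}
pts=[];M=[]
for n in L:
    im=cv2.imread(f'pics/{n}.png').astype(float);i=pickle.load(open(n+'.pkl','rb'))
    g=im@[.6,.4,0]   # blue-heavy: jar grey vs wood
    g=cv2.GaussianBlur(g,(0,0),.8);gx=np.abs(np.gradient(g,axis=1))
    for k,(u0,v0,u1,v1) in enumerate(L[n]):
        for v in range(int(90+v0/s),int(90+v1/s)+1):
            u=210+(u0+(u1-u0)*((v-90)*s-v0)/(v1-v0))/s
            c=np.arange(int(u)-3,int(u)+5);w=gx[v,c]**2;e=(w*c).sum()/w.sum()
            pts.append((n,k,ray(i,e,v)))
    m=(im[90:230,210:330].max(2)<70).astype(np.uint8)
    _,lab,st,ce=cv2.connectedComponentsWithStats(m)
    j=min(range(1,len(st)),key=lambda j:np.hypot(ce[j][0]-(57 if n=='w1' else 62),ce[j][1]-98)+1000*(st[j][4]<300))
    c=max(cv2.findContours((lab==j).astype(np.uint8),0,1)[0],key=len);el=cv2.fitEllipse(c)
    M.append(ray(i,el[0][0]+210,el[0][1]+90));print(n,st[j],el)
x,r=tri(M);print('mouth',x,r)
def dist(o,d,p,a):
    c=np.cross(d,a);return abs((p-o)@c)/np.linalg.norm(c)
def res(q,full=False):
    a=np.array([q[3],q[4],1]);a/=np.linalg.norm(a);p=q[:3]
    r=[(dist(o,d,p,a)-.028)*1e3 for _,_,(o,d) in pts]
    if full:return np.array(r)
    rm=[((np.eye(3)-np.outer(d,d))@(p-o))*1e3*4 for o,d in M]
    return np.r_[r,np.ravel(rm)]
q=least_squares(res,np.r_[x,0,0],loss='soft_l1').x
print('mouth',q[:3],'lean deg',np.degrees(q[3:]),np.degrees(np.hypot(*q[3:])))
r=res(q,True)
for n in L:
    for k in (0,1):
        z=[r[j] for j in range(len(r)) if pts[j][0]==n and pts[j][1]==k];print(n,k,np.round(z,1))
E
python3 fit.py
```

```text
w1 [  31   79   54   40 1688] ((57.390647888183594, 98.73231506347656), (38.83258056640625, 53.21998977661133), 86.8824234008789)
w2 [  35   80   55   34 1456] ((62.1641731262207, 96.66304779052734), (32.70503234863281, 54.24079132080078), 82.24591827392578)
mouth [0.51682806 0.13200742 0.12008744] [np.float64(0.0001139425496762582), np.float64(0.00011394254967625048)]
mouth [0.51678364 0.13225161 0.12023034] lean deg [6.61782381 2.21016878] 6.977136807607156
w1 0 [-1.2 -0.9 -0.6 -0.4 -0.4 -0.3 -0.4 -0.4 -0.3 -0.3 -0.3 -0.3 -0.3 -0.3
 -0.4 -0.4 -0.4 -0.2 -0.  -0.  -0.   0.3  0.5  0.5  0.4  0.3]
w1 1 [-0.7 -0.6 -0.5 -0.4 -0.2  0.   0.   0.   0.  -0.  -0.1 -0.1 -0.1 -0.1
 -0.6 -1.1 -1.9 -1.6 -1.  -0.6 -0.5 -0.7 -1.4 -1.3 -1.5]
w2 0 [-1.9 -1.5 -1.3 -0.9 -0.5 -0.3 -0.2 -0.1 -0.2 -0.2 -0.1 -0.1 -0.1 -0.1
 -0.1 -0.1 -0.1 -0.  -0.  -0.1 -0.  -0.  -0.  -0.1 -0.1  0.4  0.9  1.
  1.2  0.8  0.4 -0.4 -1.6 -1.8 -1.5 -1.2 -1.1 -1.4 -1.5 -1.3]
w2 1 [-1.7 -1.4 -1.3 -1.1 -0.9 -0.7 -0.5 -0.4 -0.4 -0.5 -0.5 -0.5 -0.4 -0.3
 -0.2 -0.1 -0.1 -0.1 -0.1 -0.3 -0.4 -0.3  0.4  1.3  1.3  0.8  0.2  0.2
  0.6  0.9  1.6  1.2  0.4 -0.  -0.1 -0.   0.1  0.1  0.  -0.3 -0.3 -0.6
 -0.8]
```

```bash
sed -i "s/loss='soft_l1'/loss='cauchy',f_scale=.2/" fit.py; python3 fit.py | sed -n 4p
python3 - <<'E'
from h import *
plan([.5447,-.0978,.17],tool(80,0))
E
```

```text
mouth [0.51550807 0.13326986 0.12184038] lean deg [5.24763685 3.17507014] 6.133413641608375
offset [ 0.2277 -1.2607 -0.1576] rot [ 0.1923  0.0612 -0.2947] rows>=7.5
```

```bash
python3 -m inch '{"offset":[[0.114,-0.63,-0.079],[0.114,-0.63,-0.079],[0.114,-0.63,-0.079],[0.114,-0.63,-0.079]],"rotation":[[0.0961,0.0306,-0.1473],[0.0961,0.0306,-0.1473],[0.0961,0.0306,-0.1473],[0.0961,0.0306,-0.1473]],"claw":[1,1,1,1]}'
python3 -m inch '{"offset":[[0.114,-0.63,-0.079],[0.114,-0.63,-0.079],[0.114,-0.63,-0.079],[0.114,-0.63,-0.079],[0.114,-0.63,-0.079],[0.114,-0.63,-0.079],[0.114,-0.63,-0.079]],"rotation":[[0.0961,0.0306,-0.1473],[0.0961,0.0306,-0.1473],[0.0961,0.0306,-0.1473],[0.0961,0.0306,-0.1473],[0.0961,0.0306,-0.1473],[0.0961,0.0306,-0.1473],[0.0961,0.0306,-0.1473]],"claw":[1,1,1,1,1,1,1]}'
cat > lid.py <<'E'
from h import *
def lid(f,h=.022):
    i,im=snap('wrist',f)
    hsv=cv2.cvtColor(im,cv2.COLOR_RGB2HSV);m=(((hsv[...,0]<6)|(hsv[...,0]>174))&(hsv[...,1]>200)&(hsv[...,2]>120)).astype(np.uint8)
    _,lab,st,ce=cv2.connectedComponentsWithStats(m)
    c=[j for j in range(1,len(st)) if st[j][4]>1500]; print([list(st[j])+list(ce[j].round(1)) for j in c])
    ys,xs=np.nonzero(lab==min(c,key=lambda j:abs(ce[j][0]-280)))
    pts=np.c_[xs,ys];hull=cv2.convexHull(pts)[:,0]
    # fit centre: min-residual of hull of projected lid (two circles r=.03)
    from scipy.optimize import minimize
    t=np.linspace(0,6.283,72)
    def box(P): return np.r_[P.min(0)-.5,P.max(0)+.5] if P.dtype!=int else np.r_[P.min(0)-.5,P.max(0)+.5]
    tgt=np.r_[pts.min(0)-.5,pts.max(0)+.5]
    def cost(q):
        P=np.array([proj(i,[q[0]+.03*np.cos(a),q[1]+.03*np.sin(a),z]) for z in (0,h) for a in t]);return np.r_[P.min(0),P.max(0)]-tgt
    from scipy.optimize import least_squares
    o,d=ray(i,*pts.mean(0));x0=o+d*((.015-o[2])/d[2]);r=least_squares(cost,x0[:2]);print('lid xy',r.x,'res px',cost(r.x).round(1));return r.x
if __name__=='__main__':
    import sys;lid(sys.argv[1]);s=env.observe();print(s['tcp_pos'],s['qpos'])
E
python3 lid.py w3.png
```

```text
time_s: 4.65
tcp_pos: [0.5221, 0.0225, 0.1851]
eef_rot: [0.144, 0.594, 0.789, -0.061]
wrist_force: [-0.2, 1.0, -0.3]
gripper_width: 0.0853
grasp_force: 0.0
time_s: 5.35
tcp_pos: [0.5438, -0.0955, 0.1698]
eef_rot: [0.0, 0.763, 0.646, 0.0]
wrist_force: [0.0, -0.1, 1.3]
gripper_width: 0.0855
grasp_force: 0.0
[]Traceback (most recent call last):
  File "lid.py", line 19, in <module>
    import sys;lid(sys.argv[1]);s=env.observe();print(s['tcp_pos'],s['qpos'])
               ~~~^^^^^^^^^^^^^
  File "lid.py", line 7, in lid
    ys,xs=np.nonzero(lab==min(c,key=lambda j:abs(ce[j][0]-280)))
                          ~~~^^^^^^^^^^^^^^^^^^^^^^^^^^^^^^^^^^
ValueError: min() iterable argument is empty
```

View pics/w3.png

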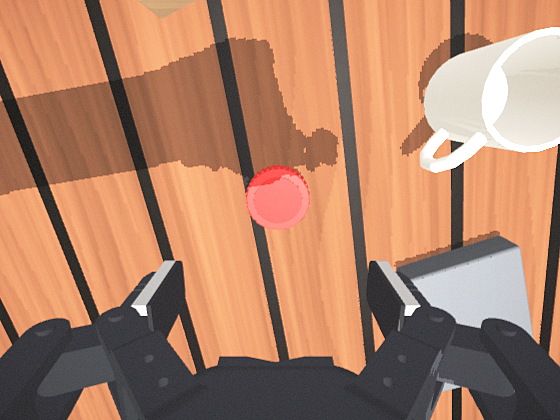

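```bash
sed -i "s/<6)/<7)/;s/>174/>172/;s/>200)/>105)/" lid.py; python3 lid.py w4.png
```

```text
[[np.int32(245), np.int32(164), np.int32(66), np.int32(66), np.int32(3130), np.float64(276.5), np.float64(197.7)]]
lid xy [ 0.54478842 -0.10022426] res px [ 0.4 -0.4 -0.4  0.4]
[ 0.54379604 -0.09567749  0.16996449] [ 0.54049066  0.40849858 -0.56440583  1.8840478   0.27076575  0.92379022
 -0.31804749]
```

```bash
python3 -m inch '{"offset":[[0.005,-0.02,-0.25],[0.005,-0.02,-0.45],[0.005,-0.02,-0.6],[0.005,-0.02,-0.6],[0.005,-0.02,-0.6]],"rotation":[[0,0,0],[0,0,0],[0,0,0],[0,0,0],[0,0,0]],"claw":[1,1,1,1,1]}'; python3 -c "
from h import *
plan([.5448,-.1002,.014],tool(80))"
```

```text
time_s: 5.95
tcp_pos: [0.5452, -0.1006, 0.0503]
eef_rot: [0.001, 0.764, 0.645, 0.0]
wrist_force: [0.1, -1.4, 0.9]
gripper_width: 0.0855
grasp_force: 0.0
offset [-0.0022  0.0021 -0.1816] rot [ 0.0001  0.0003 -0.0018] rows>=0.7
```

```bash
python3 -m inch '{"offset":[[0,0,-0.1],[0,0,-0.16],[0,0,-0.18],[0,0,-0.18],[0,0,-0.18],[0,0,-0.18],[0,0,-0.18],[0,0,-0.18]],"rotation":[[0,0,0],[0,0,0],[0,0,0],[0,0,0],[0,0,0],[0,0,0],[0,0,0],[0,0,0]],"claw":[1,1,1,1,0,0,0,0]}'
python3 -m inch '{"offset":[[0,0,0],[0,0,0],[0,0,0],[0,0,0],[0,0,0],[0,0,0],[0,0,0]],"rotation":[[0,0,0],[0,0,0],[0,0,0],[0,0,0],[0,0,0],[0,0,0],[0,0,0]],"claw":[0,0,0,1,1,1,1]}'
python3 -m inch '{"offset":[[0,0,0],[0,0,0],[0,0,0],[0,0,0],[0,0,0],[0,0,0]],"rotation":[[0,0,0.25],[0,0,0.25],[0,0,0.25],[0,0,0.25],[0,0,0.25],[0,0,0.25]],"claw":[1,1,1,1,1,1]}'
python3 -m inch '{"offset":[[0,0,0],[0,0,0],[0,0,0],[0,0,0],[0,0,0],[0,0,0],[0,0,0]],"rotation":[[0,0,0.25],[0,0,0.25],[0,0,0.25],[0,0,0.25],[0,0,0.25],[0,0,0.25],[0,0,0.25]],"claw":[1,1,1,1,1,1,1]}'
python3 -c "
from h import *
print(env.observe())"
```

```text
time_s: 6.75
tcp_pos: [0.5456, -0.1018, 0.015]
eef_rot: [0.001, 0.765, 0.644, 0.001]
wrist_force: [-1.3, 0.6, 5.9]
gripper_width: 0.0583
grasp_force: 64.0
time_s: 7.45
tcp_pos: [0.5448, -0.1017, 0.0137]
eef_rot: [0.0, 0.765, 0.644, 0.0]
wrist_force: [-0.6, 0.7, 0.4]
gripper_width: 0.0851
grasp_force: 0.0
time_s: 8.05
tcp_pos: [0.5447, -0.1019, 0.0135]
eef_rot: [0.0, 0.46, 0.888, 0.001]
wrist_force: [0.8, 0.5, -1.1]
gripper_width: 0.0851
grasp_force: 0.0
time_s: 8.75
tcp_pos: [0.5447, -0.1018, 0.0135]
eef_rot: [0.0, 0.087, 0.996, 0.001]
wrist_force: [-0.9, -1.2, -1.1]
gripper_width: 0.0855
grasp_force: 0.0
{'time_s': 8.75, 'qpos': array([ 0.7123313 ,  0.7476722 , -0.82145936,  1.96438097,  0.78232489,
        0.78197913,  0.82829285]), 'qvel': array([-0.00693906, -0.00649832,  0.00712879,  0.00073113, -0.00286698,
       -0.00335505, -0.01766996]), 'joint_efforts': array([ 1.58341988e-01, -4.66735268e+01, -1.16291267e+01, -1.31073010e+01,
        3.78147047e-02,  1.43262511e-02,  1.50469146e-01]), 'tcp_pos': array([ 0.54470622, -0.10184559,  0.0134797 ]), 'eef_rot': array([5.06345145e-05, 8.65176518e-02, 9.96250130e-01, 6.09647674e-04]), 'wrist_force': array([-0.89417378, -1.19859076, -1.14357389]), 'ft_torque': array([0.03399494, 0.03002306, 0.00732294]), 'grasp_force': 0.0, 'gripper_width': 0.08549237790417201}
```

```bash
python3 -m inch '{"offset":[[0,0,0.012],[0,0,0.012],[0,0,0.012],[0,0,0.012],[0,0,0.012],[0,0,0.012]],"rotation":[[0,0,0],[0,0,0],[0,0,0],[0,0,0],[0,0,0],[0,0,0]],"claw":[0,0,0,0,0,0]}'
python3 -m inch '{"offset":[[0,0,0],[0,0,0],[0,0,0],[0,0,0.25],[0,0,0.5],[0,0,0.75],[0,0,0.75],[0,0,0.75]],"rotation":[[0,0,0],[0,0,0],[0,0,0],[0,0,0],[0,0,0],[0,0,0],[0,0,0],[0,0,0]],"claw":[1,1,1,1,1,1,1,1]}'
python3 lid.py w5.png
```

```text
time_s: 9.35
tcp_pos: [0.5452, -0.1017, 0.0171]
eef_rot: [0.001, 0.086, 0.996, -0.0]
wrist_force: [-0.9, -0.8, 5.2]
gripper_width: 0.0579
grasp_force: 64.0
time_s: 10.15
tcp_pos: [0.5452, -0.102, 0.1671]
eef_rot: [0.001, 0.086, 0.996, -0.0]
wrist_force: [-0.5, 0.9, -1.2]
gripper_width: 0.0853
grasp_force: 0.0
[[np.int32(244), np.int32(160), np.int32(65), np.int32(67), np.int32(3379), np.float64(275.7), np.float64(193.1)]]
lid xy [ 0.54460138 -0.10219073] res px [-0.6 -0.3  0.6  0.3]
[ 0.54417792 -0.10218634  0.16560355] [ 0.85255904  0.56052002 -1.00733369  1.86812713  0.55354476  1.0247405
  1.01118863]
```

```bash
sed -i "s/\*1e3\*4 for/*1e3*40 for/" fit.py; cat >> fit.py <<'E'
for loss,fs in [('cauchy',.2),('soft_l1',.3),('cauchy',.1)]:
  for sel in ('w1','w2','w1w2'):
    P0=pts; 
    def rr(l): 
        a=np.array([l[0],l[1],1]);a/=np.linalg.norm(a)
        return [(dist(o,d,x,a)-.028)*1e3 for n,_,(o,d) in pts if n in sel]
    for st in ([.09,.03],[0,0]):
        l=least_squares(rr,st,loss=loss,f_scale=fs);print(loss,fs,sel,np.degrees(l.x).round(2),round(l.cost,2))
tiles=[]
for n in L:
    im=cv2.imread(f'pics/{n}.png');i=pickle.load(open(n+'.pkl','rb'));b=cv2.resize(im[90:230,210:330],(400,467),interpolation=2)
    for lean,col in ((q[3:],(0,255,0)),(np.radians([5.25,3.17]),(255,0,255))):
        a=np.array([*lean,1]);a/=np.linalg.norm(a);o=cam(i)[2]
        for sg in (1,-1):
            # tangent line on cylinder
            m=x-o;m=m-(m@a)*a;dd=np.linalg.norm(m);m/=dd;t=np.cross(a,m);al=np.arcsin(.028/dd)
            p0=x-m*.028*np.sin(al)+sg*t*.028*np.cos(al)
            uv=[(proj(i,p0-a*h)-[209.5,89.5])*s-.5 for h in (.022,.07)]
            cv2.line(b,*[tuple(int(round(c)) for c in w) for w in uv],col,1)
    tiles.append(b)
cv2.imwrite('pics/ov.png',np.hstack(tiles))
E
python3 fit.py
```

```text
w1 [  31   79   54   40 1688] ((57.390647888183594, 98.73231506347656), (38.83258056640625, 53.21998977661133), 86.8824234008789)
w2 [  35   80   55   34 1456] ((62.1641731262207, 96.66304779052734), (32.70503234863281, 54.24079132080078), 82.24591827392578)
mouth [0.51682806 0.13200742 0.12008744] [np.float64(0.0001139425496762582), np.float64(0.00011394254967625048)]
mouth [0.51682737 0.13209485 0.12001443] lean deg [6.55064763 2.20559179] 6.911990990117941
w1 0 [-1.  -0.7 -0.4 -0.2 -0.2 -0.1 -0.2 -0.1 -0.1 -0.1 -0.1 -0.1 -0.1 -0.1
 -0.2 -0.2 -0.2 -0.   0.2  0.2  0.2  0.5  0.7  0.7  0.6  0.4]
w1 1 [-1.  -0.8 -0.7 -0.6 -0.4 -0.2 -0.2 -0.2 -0.2 -0.2 -0.3 -0.3 -0.3 -0.3
 -0.7 -1.3 -2.1 -1.7 -1.2 -0.8 -0.7 -0.9 -1.6 -1.5 -1.7]
w2 0 [-1.9 -1.5 -1.2 -0.9 -0.5 -0.3 -0.1 -0.1 -0.1 -0.1 -0.1 -0.1 -0.1 -0.1
 -0.1 -0.1 -0.1 -0.  -0.  -0.  -0.   0.  -0.  -0.1 -0.1  0.5  0.9  1.
  1.2  0.8  0.4 -0.4 -1.6 -1.8 -1.5 -1.2 -1.1 -1.4 -1.5 -1.3]
w2 1 [-1.6 -1.3 -1.2 -1.1 -0.9 -0.7 -0.5 -0.4 -0.4 -0.4 -0.4 -0.4 -0.3 -0.2
 -0.1 -0.1 -0.1 -0.1 -0.1 -0.2 -0.3 -0.2  0.5  1.3  1.3  0.8  0.3  0.3
  0.6  1.   1.7  1.3  0.5  0.1  0.   0.1  0.1  0.2  0.1 -0.2 -0.3 -0.6
 -0.7]
cauchy 0.2 w1 [7.51 2.94] 1.33
cauchy 0.2 w1 [7.51 2.94] 1.33
cauchy 0.2 w2 [5.88 2.8 ] 2.69
cauchy 0.2 w2 [5.88 2.8 ] 2.69
cauchy 0.2 w1w2 [6.55 2.12] 4.65
cauchy 0.2 w1w2 [6.55 2.12] 4.65
soft_l1 0.3 w1 [7.89 3.17] 3.73
soft_l1 0.3 w1 [7.89 3.17] 3.73
soft_l1 0.3 w2 [5.75 2.84] 9.39
soft_l1 0.3 w2 [5.75 2.84] 9.39
soft_l1 0.3 w1w2 [6.65 2.03] 15.31
soft_l1 0.3 w1w2 [6.65 2.03] 15.31
cauchy 0.1 w1 [7.37 2.85] 0.54
cauchy 0.1 w1 [7.37 2.85] 0.54
cauchy 0.1 w2 [5.84 2.87] 1.02
cauchy 0.1 w2 [5.84 2.87] 1.02
cauchy 0.1 w1w2 [6.62 1.97] 1.81
cauchy 0.1 w1w2 [6.45 2.17] 1.79
```

View pics/ov.png

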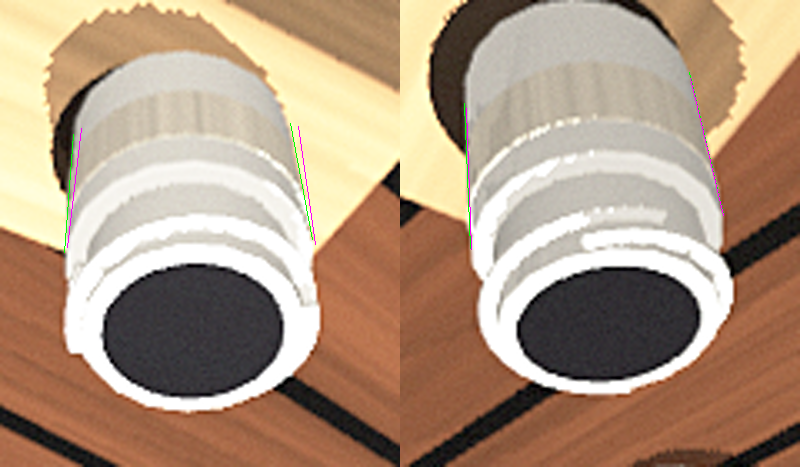

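```bash
python3 -m inch '{"offset":[[0,0,-0.25],[0,0,-0.5],[0,0,-0.7],[0,0,-0.75],[0,0,-0.75],[0,0,-0.75]],"rotation":[[0,0,0],[0,0,0],[0,0,0],[0,0,0],[0,0,0],[0,0,0]],"claw":[1,1,1,1,1,1]}'
python3 -m inch '{"offset":[[0,0,0.005],[0,0,0.005],[0,0,0.005],[0,0,0.005],[0,0,0.005],[0,0,0.005],[0,0,0.005],[0,0,0.005]],"rotation":[[0,0,0],[0,0,0],[0,0,0],[0,0,0],[0,0,0],[0,0,0],[0,0,0],[0,0,0]],"claw":[0,0,0,0,0,0,0,0]}'
python3 -m inch '{"offset":[[0,0,0.25],[0,0,0.5],[0,0,0.75],[0,0,0.85],[0,0,0.85],[0,0,0.85]],"rotation":[[0,0,0],[0,0,0],[0,0,0],[0,0,0],[0,0,0],[0,0,0]],"claw":[0,0,0,0,0,0]}'
cat > jar.py <<'E'
from h import *
M=np.array([.5168,.1320,.1201]);A=np.array([np.tan(np.radians(6.6)),np.tan(np.radians(2.1)),1]);A/=np.linalg.norm(A)
D=.006
def orient(az):
    x=np.array([np.cos(np.radians(az)),np.sin(np.radians(az)),0]);x-=(x@A)*A;x/=np.linalg.norm(x)
    return R.from_matrix(np.c_[x,np.cross(-A,x),-A])
def where():
    s=env.observe();Rt=q2r(s['eef_rot']);z=Rt.apply([0,0,1]);c=s['tcp_pos']+z*D-M
    h=c@A;lat=c-h*A;F=s['wrist_force'];x=Rt.apply([1,0,0]);e=orient(0);b=e.as_matrix()
    yaw=np.degrees(np.arctan2(x@-b[:,1],x@b[:,0]))
    print('h %.2f mm lat %s tilt %.2f yaw %.1f F %s Fa %.1f torq_a %.3f T %s q7 %.2f t %.2f grip %.0f w %.4f'%(h*1e3,(lat*1e3).round(2),np.degrees(np.arccos(-z@A)),yaw,F.round(1),F@A,s['ft_torque']@A,s['ft_torque'].round(3),s['qpos'][6],s['time_s'],s['grasp_force'],s['gripper_width']))
E
python3 -c "
from jar import *
print(env.observe()['qpos'],A)
plan(M+A*(.04+D),orient(200))
print((orient(190)*orient(200).inv()).as_rotvec()/np.pi)"
```

```text
time_s: 10.8
tcp_pos: [0.5458, -0.1012, 0.0171]
eef_rot: [0.001, 0.085, 0.996, 0.001]
wrist_force: [0.6, -0.7, 1.3]
gripper_width: 0.0853
grasp_force: 0.0
time_s: 11.6
tcp_pos: [0.5462, -0.1018, 0.0196]
eef_rot: [0.002, 0.086, 0.996, -0.0]
wrist_force: [-1.1, 0.1, 8.0]
gripper_width: 0.0578
grasp_force: 63.2
time_s: 12.2
tcp_pos: [0.5446, -0.1022, 0.1876]
eef_rot: [0.001, 0.086, 0.996, -0.0]
wrist_force: [-0.7, 0.0, -1.2]
gripper_width: 0.0582
grasp_force: 65.1
[ 0.86947809  0.53541657 -1.02752242  1.84732671  0.5254226   1.05935028
  1.03430527] [0.11486098 0.03640119 0.99271441]
offset [-0.1123  1.1793 -0.109 ] rot [-0.0017  0.0393  0.1656] rows>=4.8
[-0.00642757 -0.00203699 -0.05555183]
```

```bash
sed -i 's/^D=.*/D=.0085/' jar.py; python3 -m inch '{"offset":[[-0.055,0.59,-0.0],[-0.055,0.59,-0.0],[-0.055,0.59,-0.0],[-0.055,0.59,-0.0]],"rotation":[[-0.0008,0.0197,0.0828],[-0.0008,0.0197,0.0828],[-0.0008,0.0197,0.0828],[-0.0008,0.0197,0.0828]],"claw":[0,0,0,0]}'
python3 -m inch '{"offset":[[-0.055,0.59,-0.09],[-0.055,0.59,-0.09],[-0.055,0.59,-0.09],[-0.055,0.59,-0.09],[-0.055,0.59,-0.09],[-0.055,0.59,-0.09],[-0.055,0.59,-0.09]],"rotation":[[-0.0008,0.0197,0.0828],[-0.0008,0.0197,0.0828],[-0.0008,0.0197,0.0828],[-0.0008,0.0197,0.0828],[-0.0008,0.0197,0.0828],[-0.0008,0.0197,0.0828],[-0.0008,0.0197,0.0828]],"claw":[0,0,0,0,0,0,0]}'
python3 -c "
from jar import *
where();print(env.observe()['qpos'])
plan(M+A*(.008+D),orient(200))"
```

```text
time_s: 12.6
tcp_pos: [0.5323, 0.0201, 0.1861]
eef_rot: [-0.032, -0.048, 0.998, -0.003]
wrist_force: [-0.1, 1.4, -0.6]
gripper_width: 0.0582
grasp_force: 65.1
time_s: 13.3
tcp_pos: [0.5233, 0.1321, 0.1688]
eef_rot: [-0.061, -0.172, 0.983, -0.008]
wrist_force: [0.5, 1.5, -0.3]
gripper_width: 0.058
grasp_force: 65.1
h 40.61 mm lat [ 0.87 -1.65 -0.04] tilt 0.12 yaw -160.0 F [ 0.5  1.5 -0.3] Fa -0.2 torq_a 0.041 T [ 0.007 -0.129  0.045] q7 1.05 t 13.30 grip 65 w 0.0580
[ 0.45293632  0.64988266 -1.10944719  1.81522259  0.58012269  1.20210538
  1.0529613 ]
offset [-0.0231  0.0023 -0.1616] rot [-0.     -0.0006  0.0009] rows>=0.7
```

```bash
python3 -m inch '{"offset":[[-0.02,0.003,-0.04],[-0.023,0.003,-0.08],[-0.023,0.003,-0.12],[-0.023,0.003,-0.16],[-0.023,0.003,-0.16],[-0.023,0.003,-0.16],[-0.023,0.003,-0.16]],"rotation":[[0.0255,0.0081,0.2206],[0.0255,0.0081,0.2206],[0.0255,0.0081,0.2206],[0.0255,0.0081,0.2206],[0.0255,0.0081,0.2206],[0.0255,0.0081,0.2206],[0.0255,0.0081,0.2206]],"claw":[0,0,0,0,0,0,0]}'
python3 -c "
from jar import *
where();print(env.observe()['qpos'])
plan(M+A*(.001+D),orient(240))"
```

```text
time_s: 14.0
tcp_pos: [0.5186, 0.134, 0.1372]
eef_rot: [-0.06, -0.498, 0.865, 0.013]
wrist_force: [-0.2, -0.2, -0.5]
gripper_width: 0.0578
grasp_force: 65.1
h 8.71 mm lat [-0.23  1.36 -0.02] tilt 0.12 yaw -120.0 F [-0.2 -0.2 -0.5] Fa -0.5 torq_a -0.026 T [ 0.033 -0.158 -0.024] q7 1.61 t 14.00 grip 65 w 0.0578
[ 0.50306685  0.78254908 -1.24039921  1.84847385  0.735553    1.23611329
  1.61047136]
offset [-0.0034 -0.0082 -0.0381] rot [ 0.0003 -0.0006  0.0021] rows>=0.2
```

```bash
cat >> jar.py <<'E'
def avg(n=8):
    L=[];F=[];T=[];Q=[]
    for k in range(n):
        viewer.camera('wrist');s=env.observe();L.append(s['tcp_pos']);F.append(s['wrist_force']);T.append(s['ft_torque']);Q.append(s['eef_rot'])
    p,F,T=np.mean(L,0),np.mean(F,0),np.mean(T,0);Rt=q2r(np.mean(Q,0));z=Rt.apply([0,0,1])
    c=p+z*D-M;h=c@A;lat=c-h*A;e=orient(0).as_matrix();x=Rt.apply([1,0,0])
    print('AVG sd',np.std(L,0).round(4),'tcp',p.round(4),'h %.2f lat %s tilt %.2f yaw %.1f F %s Fa %.1f T %s Ta %.3f t %.2f q7 %.2f'%(h*1e3,(lat*1e3).round(2),np.degrees(np.arccos(-z@A)),np.degrees(np.arctan2(x@-e[:,1],x@e[:,0])),F.round(1),F@A,T.round(3),T@A,s['time_s'],s['qpos'][6]))
    return p,Rt
E
python3 -c "
from jar import *
p,Rt=avg();plan(M+A*(.001+D),orient(240),(p,Rt))"
```

```text
AVG sd [0.0001 0.0002 0.0001] tcp [0.5184 0.1346 0.1374] h 8.93 lat [-0.39  1.97 -0.03] tilt 0.09 yaw -119.9 F [ 0.5  0.2 -0.3] Fa -0.2 T [ 0.018 -0.141 -0.012] Ta -0.015 t 14.40 q7 1.61
offset [-0.0027 -0.0113 -0.0392] rot [ 0.0004 -0.0004  0.0013] rows>=0.2
```

```bash
python3 -m inch '{"offset":[[-0.003,-0.011,-0.01],[-0.003,-0.011,-0.02],[-0.003,-0.011,-0.025],[-0.003,-0.011,-0.025],[-0.003,-0.011,-0.025]],"rotation":[[0,0,0.001],[0,0,0.001],[0,0,0.001],[0,0,0.001],[0,0,0.001]],"claw":[0,0,0,0,0]}'
python3 -c "
from jar import *
p,Rt=avg(5);plan(M+A*(.001+D),orient(240),(p,Rt))"
```

```text
time_s: 14.9
tcp_pos: [0.5176, 0.1327, 0.132]
eef_rot: [-0.06, -0.501, 0.863, 0.013]
wrist_force: [0.2, 1.0, -0.6]
gripper_width: 0.0578
grasp_force: 65.1
AVG sd [0. 0. 0.] tcp [0.5176 0.1327 0.1321] h 3.53 lat [-0.57  0.25  0.06] tilt 0.12 yaw -119.6 F [ 0.8  0.3 -0.8] Fa -0.7 T [ 0.094 -0.227  0.01 ] Ta 0.013 t 15.15 q7 1.61
offset [ 0.0013 -0.0017 -0.0128] rot [ 0.0002 -0.0006 -0.0001] rows>=0.1
```

```bash
python3 -m inch '{"offset":[[0.001,-0.001,-0.005],[0.001,-0.002,-0.01],[0.001,-0.002,-0.015],[0.001,-0.002,-0.015]],"rotation":[[0,0,0],[0,0,0],[0,0,0],[0,0,0]],"claw":[0,0,0,0]}'
python3 -c "
from jar import *
avg(4)"
python3 -m inch '{"offset":[[0,0,-0.005],[0,0,-0.01],[0,0,-0.015],[0,0,-0.015]],"rotation":[[0,0,0],[0,0,0],[0,0,0],[0,0,0]],"claw":[0,0,0,0]}'
python3 -c "
from jar import *
avg(4)"
```

```text
time_s: 15.55
tcp_pos: [0.5179, 0.1322, 0.129]
eef_rot: [-0.06, -0.501, 0.863, 0.013]
wrist_force: [0.8, 0.8, -0.7]
gripper_width: 0.0579
grasp_force: 65.1
AVG sd [0. 0. 0.] tcp [0.5178 0.1322 0.129 ] h 0.50 lat [-0.01 -0.13  0.01] tilt 0.12 yaw -119.6 F [ 0.8  0.1 -1.1] Fa -1.0 T [ 0.078 -0.286 -0.024] Ta -0.025 t 15.75 q7 1.61
time_s: 16.15
tcp_pos: [0.5177, 0.1322, 0.1259]
eef_rot: [-0.06, -0.501, 0.863, 0.013]
wrist_force: [-0.6, 0.3, 0.0]
gripper_width: 0.0579
grasp_force: 65.1
AVG sd [0. 0. 0.] tcp [0.5177 0.1322 0.1261] h -2.48 lat [ 0.22  0.   -0.03] tilt 0.13 yaw -119.6 F [ 0.5 -0.2 -0.1] Fa -0.1 T [ 0.048 -0.169  0.014] Ta 0.013 t 16.35 q7 1.61
```

```bash
for k in 1 2 3; do python3 -m inch '{"offset":[[0,0,-0.003],[0,0,-0.006],[0,0,-0.006]],"rotation":[[0,0,0],[0,0,0],[0,0,0]],"claw":[0,0,0]}' | grep -E "tcp|force"; done
python3 -c "
from jar import *
avg(4)"
```

```text
tcp_pos: [0.5179, 0.1325, 0.1254]
wrist_force: [-0.3, 0.4, 3.6]
grasp_force: 65.6
tcp_pos: [0.5182, 0.133, 0.1252]
wrist_force: [-0.7, -0.9, 9.8]
grasp_force: 66.2
tcp_pos: [0.5185, 0.1334, 0.125]
wrist_force: [-1.5, -2.1, 15.9]
grasp_force: 66.8
AVG sd [0. 0. 0.] tcp [0.5185 0.1334 0.1251] h -3.33 lat [ 1.08  1.17 -0.17] tilt 0.01 yaw -119.6 F [-1.5 -1.2 15.4] Fa 15.1 T [-0.344  0.797 -0.008] Ta -0.019 t 17.45 q7 1.61
```

```bash
python3 -m inch '{"offset":[[0,0,0.008],[0,0,0.008],[0,0,0.008]],"rotation":[[0,0,0],[0,0,0],[0,0,0]],"claw":[0,0,0]}' | grep -E "tcp|wrist"
python3 -c "
from jar import *
avg(3)"
python3 -m inch '{"offset":[[0,0,0],[0,0,-0.002],[0,0,-0.003],[0,0,-0.005],[0,0,-0.005]],"rotation":[[-0.005,-0.0015,-0.0414],[-0.0096,-0.003,-0.0827],[-0.0144,-0.0045,-0.124],[-0.0191,-0.006,-0.1655],[-0.0191,-0.006,-0.1655]],"claw":[0,0,0,0,0]}' | grep -E "tcp|wrist"
python3 -c "
from jar import *
avg(3)"
```

```text
tcp_pos: [0.5181, 0.1328, 0.1253]
wrist_force: [-0.3, -0.7, 8.0]
AVG sd [0. 0. 0.] tcp [0.5181 0.1328 0.1253] h -3.15 lat [ 0.69  0.63 -0.1 ] tilt 0.06 yaw -119.6 F [-0.3 -0.5  7.9] Fa 7.8 T [-0.132  0.38   0.019] Ta 0.018 t 17.90 q7 1.61
tcp_pos: [0.5188, 0.1328, 0.1242]
wrist_force: [1.7, 0.4, 6.3]
AVG sd [0. 0. 0.] tcp [0.5189 0.1329 0.1242] h -4.14 lat [ 1.59  0.75 -0.21] tilt 0.09 yaw -149.6 F [0.6 0.3 7.2] Fa 7.3 T [ 0.019 -0.145 -0.096] Ta -0.098 t 18.55 q7 1.16
```

```bash
for k in 1 2; do python3 -m inch '{"offset":[[0,0,-0.001],[-0.001,0,-0.002],[-0.001,0,-0.003],[-0.001,0,-0.005],[-0.001,0,-0.005]],"rotation":[[-0.005,-0.0015,-0.0414],[-0.0096,-0.003,-0.0827],[-0.0144,-0.0045,-0.124],[-0.0191,-0.006,-0.1655],[-0.0191,-0.006,-0.1655]],"claw":[0,0,0,0,0]}' | grep -E "tcp|wrist"
python3 -c "
from jar import *
avg(3)"; done
```

```text
tcp_pos: [0.5188, 0.133, 0.1232]
wrist_force: [1.3, 1.3, 7.8]
AVG sd [0. 0. 0.] tcp [0.5188 0.133  0.1232] h -5.19 lat [ 1.65  0.89 -0.22] tilt 0.17 yaw -179.5 F [1.5 0.6 7.4] Fa 7.5 T [ 0.032 -0.237 -0.067] Ta -0.071 t 19.20 q7 0.72
tcp_pos: [0.5182, 0.1327, 0.1219]
wrist_force: [0.6, 0.1, 5.9]
AVG sd [0. 0. 0.] tcp [0.5181 0.1328 0.1219] h -6.54 lat [ 1.1   0.75 -0.15] tilt 0.18 yaw 150.6 F [0.4 0.3 7.4] Fa 7.4 T [ 0.045 -0.123 -0.098] Ta -0.096 t 19.85 q7 0.27
```

```bash
for k in 1 2; do python3 -m inch '{"offset":[[0,0,-0.001],[-0.001,0,-0.002],[-0.001,0,-0.003],[-0.001,0,-0.005],[-0.001,0,-0.005]],"rotation":[[-0.005,-0.0015,-0.0414],[-0.0096,-0.003,-0.0827],[-0.0144,-0.0045,-0.124],[-0.0191,-0.006,-0.1655],[-0.0191,-0.006,-0.1655]],"claw":[0,0,0,0,0]}' | grep -E "tcp|wrist"
python3 -c "
from jar import *
avg(3)"; done
```

```text
tcp_pos: [0.5186, 0.1325, 0.1214]
wrist_force: [2.2, -0.3, 10.9]
AVG sd [0. 0. 0.] tcp [0.5186 0.1326 0.1215] h -6.93 lat [ 1.63  0.53 -0.21] tilt 0.25 yaw 120.5 F [ 1.3 -0.6 10.2] Fa 10.2 T [-0.273 -0.076  0.011] Ta -0.023 t 20.50 q7 -0.17
tcp_pos: [0.5185, 0.1326, 0.1214]
wrist_force: [0.4, -1.6, 15.9]
AVG sd [0. 0. 0.] tcp [0.5185 0.1327 0.1214] h -7.03 lat [ 1.57  0.67 -0.21] tilt 0.29 yaw 90.5 F [ 0.3 -0.9 16.2] Fa 16.1 T [-0.361  0.508 -0.045] Ta -0.068 t 21.15 q7 -0.63
```

```bash
python3 -m inch '{"offset":[[0,0,0.009],[0,0,0.009],[0,0,0.009]],"rotation":[[0,0,0],[0,0,0],[0,0,0]],"claw":[0,0,0]}' | grep -E "tcp|wrist"
python3 -c "
from jar import *
avg(3)"
for k in 1 2; do python3 -m inch '{"offset":[[0,0,0],[0,0,0],[0,0,0]],"rotation":[[-0.0048,-0.0015,-0.0414],[-0.0064,-0.002,-0.055],[-0.0064,-0.002,-0.055]],"claw":[0,0,0]}' | grep -E "tcp|wrist"
python3 -c "
from jar import *
avg(3)"; done
```

```text
tcp_pos: [0.5176, 0.1324, 0.1215]
wrist_force: [0.6, -0.5, 8.4]
AVG sd [0. 0. 0.] tcp [0.5176 0.1325 0.1216] h -6.94 lat [ 0.69  0.42 -0.1 ] tilt 0.21 yaw 90.5 F [ 1.  -0.6  8.3] Fa 8.3 T [-0.112  0.03   0.036] Ta 0.024 t 21.60 q7 -0.63
tcp_pos: [0.5176, 0.1327, 0.1216]
wrist_force: [0.8, -0.7, 7.1]
AVG sd [0. 0. 0.] tcp [0.5176 0.1327 0.1216] h -6.94 lat [ 0.68  0.69 -0.1 ] tilt 0.23 yaw 80.5 F [ 1.  -0.   7.7] Fa 7.8 T [-0.023  0.019 -0.016] Ta -0.017 t 22.05 q7 -0.78
tcp_pos: [0.5176, 0.133, 0.1215]
wrist_force: [1.7, -0.2, 7.0]
AVG sd [0. 0. 0.] tcp [0.5176 0.133  0.1215] h -6.94 lat [ 0.7   0.91 -0.11] tilt 0.24 yaw 70.8 F [ 0.9 -0.2  7.4] Fa 7.5 T [ 0.083 -0.038  0.708] Ta 0.711 t 22.50 q7 -0.93
```

```bash
python3 -m inch '{"offset":[[0,0,0],[0,0,0],[0,0,0],[0,0,0],[0.03,0.01,0.25],[0.06,0.02,0.5],[0.06,0.02,0.5],[0.06,0.02,0.5]],"rotation":[[0,0,0],[0,0,0],[0,0,0],[0,0,0],[0,0,0],[0,0,0],[0,0,0],[0,0,0]],"claw":[1,1,1,1,1,1,1,1]}'
python3 -c "
from jar import *
avg(2)
print(env.observe()['qpos'])
i,a=snap('scene','s2.png');j,b=snap('side','d2.png');k,c=snap('wrist','w6.png')
A_=cv2.resize(a[95:195,270:370,::-1],(400,400),interpolation=2);B=cv2.resize(b[250:400,210:310,::-1],(267,400),interpolation=2)
cv2.imwrite('pics/f.png',np.hstack([A_,B]))
cv2.imwrite('pics/f2.png',c[...,::-1])
for h in (-.008+.011,): 
  P=M+A*h; print('expected top centre px',proj(i,P),proj(j,P),proj(k,P))
"
```

```text
time_s: 23.3
tcp_pos: [0.5296, 0.1365, 0.222]
eef_rot: [-0.018, 0.817, 0.574, -0.055]
wrist_force: [-0.4, -0.4, 0.2]
gripper_width: 0.0853
grasp_force: 0.0
AVG sd [0.0002 0.0001 0.0004] tcp [0.5284 0.1358 0.2201] h 92.28 lat [ 0.03  0.12 -0.01] tilt 0.07 yaw 70.4 F [ 0.1 -0.5 -0.2] Fa -0.3 T [ 0.032 -0.099 -0.02 ] Ta -0.020 t 23.40 q7 -0.87
[ 0.09959126  0.39668301 -0.55504526  1.77166262  0.20714867  1.15785064
 -0.87280843]
expected top centre px [311.38426802 141.23290916] [269.65899255 270.641717  ] [276.04693251 211.87633836]
```

View pics/f.png

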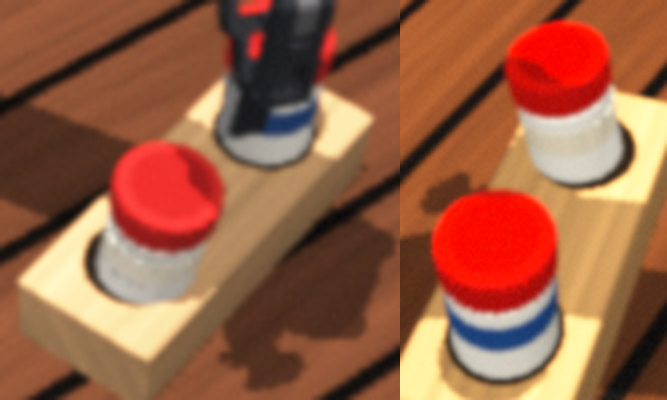

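The new crop shows the lid sitting square on the jar. Its top is at about (312,141) in the scene view, against a predicted (311.4,141.2) for home. The gripper is clear, so I'll hand in.

```bash
python3 -c "
from h import *
print(env.hand_in())"
```

```text
the job is handed in; nothing more can be done
None
```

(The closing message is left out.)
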